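Clear the loading deck and square up the tube rack

TASK

Three used caps are lying on the loading deck where the tube rack has to go. Sweep them off into the white catch tray along the deck's side with the orange scraper block (keep the gripper's fingers off the caps), and stand the scraper back upright on the bench, clear of the deck and tray. Once the caps are in the tray, slide the rack flush against both blue stops without tipping it, and leave the jar, carton and vial alone.

Things in the scene. Friction and masses are not known exactly. Their poses are not given: they have to be found in the camera images.
- deck: Fixed aluminium loading deck, 280 (x) x 300 (y) x 30 mm high. Origin: centre of its underside, on the bench, z up. Two blue stops rise 16 mm above its top: the far stop along the whole +x edge (inner face at x = +125 mm) and the side stop along the +y edge (inner face at y = +135 mm). The -x and -y edges are open.
- tray (a point): Centre of the inner floor of the white catch tray that is joined to the deck's -y edge (fixed, axes as the deck's). Outside 280 (x) x 85 (y) mm, walls 4 mm thick and 26 mm high, open at the top, 4 mm lower than the deck: what is swept over the deck's -y edge drops into it.
- home (a point): Point on the deck's top (deck frame x = +82, y = +71, z = +30 mm) where the rack's origin lies when it is flush against both stops; axes as the deck's.
- rack: Black tube rack standing loose on the deck, 85.5 (x) x 128 (y) x 35 mm high, about 0.35 kg, with short tubes fixed in it, up to 54 mm above its underside. Origin: centre of its underside, z up. Its axes are within 0.3 rad of the deck's at the start, and parallel to them when it is home.
- cap_yellow: Stray yellow screw cap, a flat disc 32 mm across and 13 mm high, lying on the deck's top between the rack and the far stop. Origin: centre of its underside, z up.
- cap_green: Stray green screw cap, a flat disc 32 mm across and 13 mm high, lying on the deck's top between the rack and the far stop. Origin: centre of its underside, z up.
- cap_red: Stray red screw cap, a flat disc 32 mm across and 13 mm high, lying on the deck's top between the rack and the far stop. Origin: centre of its underside, z up.
- scraper: Scraper block standing upright on the bench to the left (+y) of the deck, about 0.16 kg: dark rubber foot 90 (x) x 24 (y) x 28 mm high, orange grip above it 80 (x) x 22 (y) mm, up to z = 78 mm. Grip it across y. Origin: centre of its underside, z up.
- jar: Bystander: amber specimen jar with a black lid, 98 mm across, 113 mm high. Origin: centre of its underside.
- carton: Bystander: white and blue carton, 110 (x) x 60 (y) x 130 mm high. Origin: centre of its underside.
- vial: Bystander: small capped bottle, 40 mm across, 75 mm high. Origin: centre of its underside.
Mind the look-alikes: they are no part of the job. What is meant by the rack is not pink, and is the larger of those in its own colour. Several things have the shape of the cap_yellow; the one meant has the colours described above.

How it is judged (in metres and radians):
On the way, in this order (a step that is already met when the one before it is completed fails the run):
1. the scraper block pushes a cap while off the bench (height (world z) of scraper above 0.02 m and (contact force between scraper and cap_yellow above 0.02 N or contact force between scraper and cap_green above 0.02 N or contact force between scraper and cap_red above 0.02 N)), for 0.04 s.
2. all three caps are in the catch tray (y of cap_yellow in the frame of deck between -0.235 and -0.153 m and x of cap_yellow in the frame of deck between -0.14 and 0.14 m and z of each of cap_yellow, cap_green, cap_red in the frame of deck below 0.04 m and y of cap_green in the frame of deck between -0.235 and -0.153 m and x of cap_green in the frame of deck between -0.14 and 0.14 m and y of cap_red in the frame of deck between -0.235 and -0.153 m and x of cap_red in the frame of deck between -0.14 and 0.14 m), for 0.2 s.
3. the rack is flush against both stops (x of rack in the frame of deck between 0.07925 and 0.08525 m and y of rack in the frame of deck between 0.068 and 0.074 m and z of rack in the frame of deck below 0.033 m and angle between rack's own z axis and vertical below 0.05 rad and angle between the x axis of rack and the x axis of deck, either way round below 0.03 rad), for 0.2 s.
At the end, for the whole second after the job is handed in: All three caps lie in the catch tray; the rack stands on the deck within 3 mm of fully home against each stop and within 0.03 rad of square, at rest; the scraper stands upright (within 0.1 rad) on the bench, clear of deck and tray (all of step 2 and all of step 3 and height (world z) of scraper below 0.008 m and angle between scraper's own z axis and vertical below 0.1 rad and linear speed of each of scraper, rack below 0.02 m/s and (y of scraper in the frame of deck above 0.15 m or y of scraper in the frame of deck below -0.235 m or x of scraper in the frame of deck above 0.14 m or x of scraper in the frame of deck below -0.14 m)); the robot touches nothing.
It fails at once if the fingers touch a cap (contact force between the fingers and cap_yellow above 0.3 N or contact force between the fingers and cap_green above 0.3 N or contact force between the fingers and cap_red above 0.3 N).
It fails at once if the rack is tipped by more than 0.35 rad (angle between rack's own z axis and vertical above 0.35 rad).
It fails at once if a bystander (jar, carton, vial) is moved by more than 20 mm (distance of any of jar, carton, vial from where it was at the start of the episode above 0.02 m).
It also fails if it takes over 72 s, if anything falls off the work surface, if the arm or the gripper's body presses on something with over 40 N, if the wrist force passes 120 N, or if a joint passes its speed limit or range.

ROBOT

A 7-joint arm with a two-finger parallel gripper is mounted at the origin on the work surface. World frame = base frame: x ahead of the robot, y to its left, z up, the work surface at z = 0. Lengths are in mm, angles in rad, forces in N, time in s.
With the tool pointing down it reaches from about 400 to 875 mm from the base axis. Payload 6.5 kg.
Tool frame: the origin (TCP) lies on the centre line of the jaws, within the pads' length; the fingertips stand 14 mm ahead of it and the grasp point (between the pads) lies 5 mm behind it; z points along the fingers, y is the line along which they close (so a half turn about z gives the same grasp; the last joint's range is limited). The gripper opens to 88 mm and grips with 3 to 60 N. Pads are 18 mm wide; open, the fingers measure 123 mm over their backs; the gripper's body (75 mm by 187 mm) begins 45 mm behind the grasp point.
Start: joints at [1.042, 0.536, -0.004, 1.538, 0.003, 1.067, -0.071], TCP at [290.191, -581.618, 252.716] pointing down, gripper open.
Joint ranges: [-2.7, 2.7], [-0.37, 2.16], [-1.27, 1.26], [0.24, 2.4], [-1.31, 4.45], [0.19, 1.91], [-2.76, 2.76]. Speed limits (rad/s): [2.39, 2.39, 3.14, 3.14, 3.14, 3.14, 3.14].

INTERFACE

Orientations are given as a unit quaternion [x, y, z, w].
In Python, from rig import read_state, capture, job_done gives the robot as it stands.
- The arm moves only by the tool apply_moves, never from a script. Its argument "rows" is a list of rows, each a list of 5 numbers: the shift along the tool's x, y, z each as a share of 0.15 m, from -1 to 1, then the turn about the tool's z as a share of 2 rad, from -1 to 1, then the opening, from 0 (shut) to 1 (fully open). A call has 1 to 20 rows; each row is the pose to reach, as a shift and turn from the pose commanded when the call began, along the tool's axes at that moment; what a row does not reach only later rows make up. A row lasts 1/12 s, in which the tool goes at most 41.7 mm and 7.16 degrees, less where a joint would pass 70% of its speed; a pose out of reach is approached as far as the arm can. A call with a number of a shift or a turn outside -1 to 1 is refused whole. A call with a gripper value outside its range is refused whole. The fingers move at their own pace and stop on an object; "force" is the grip in N (left out, the last holds). Time passes only in rows, so rows that repeat a pose let the fingers close. It gives the time, the measured TCP pose, the force, the opening and the grip force at its end, in the units of the state.
- read_state(): the state, without advancing time (a new reading comes with each control period).
- capture(name): name is "side" or "top"; returns a dict with "color" (400x640x3 uint8, red, green, blue), "depth" (400x640 float32, mm along the optical axis (not along the pixel's ray), 0 where there is no reading), "fx", "fy", "cx", "cy" (pixels), "view" (4x4, takes a point from world to camera coordinates). Camera axes: x right, y down, z forward; pixel columns grow to the right and rows downward; lengths in mm; the calibration is good to about 2 mm. A picture is of the moment at which its call begins.
- job_done(): hands the job in; it is judged then, once.
The state is a dict: "t": time; "joints": joint angles; "joint_velocities": joint speeds; "effort": joint torques, N m; "position": TCP position; "ee_rot": TCP orientation; "wrist_force": force on the tool from outside, world axes, zero at the start; "wrist_torque": the same for the moment, N m; "gripper_width": finger opening in mm; "grasp_force": force on a finger pad.
Only numpy, scipy, OpenCV 4.12 (cv2) and the standard library are available. Lean on these libraries where they do the work, as an engineer would, in place of code of your own. Each camera call takes 0.05 s, during which the arm holds its last target. There are 200 camera calls.

## Working session

There is one attempt and no reset: what is moved stays moved. The work goes in short steps, Python scripts to look and compute and a tool call to move; the robot and the scene stay as the last step left them, time stands still between calls to the robot, and variables do not carry over. Pictures are saved under pics/ and viewed, at most 13 in all, crops included, and the job is handed in when it is done.

Besides the shell and the picture viewer there is one more tool, called after "Request:" as a command line: name --pt "numbers of a row" for each row, then --argument value for the rest. apply_moves: Moves the arm, as the interface text tells. Its arguments: {"type":"object","properties":{"rows":{"type":"array","items":{"type":"array","items":{"type":"number","minimum":-1,"maximum":1}}},"force":{"type":"number"}},"required":["rows"]}

```bash
mkdir -p pics; python3 - <<'E'
from rig import *
import cv2,numpy as np,pickle
d={}
for n in("side","top"):
    c=capture(n);d[n]=c
    cv2.imwrite(f"pics/{n}0.png",c["color"][:,:,::-1]);print(n,c["fx"],c["cx"],c["cy"],np.round(c["view"],3).tolist())
pickle.dump(d,open("c0.pkl","wb"))
s=read_state();print(s)
E
```

```text
side 478.38934466503724 318.29072949149054 202.6723647106224 [[0.818, -0.575, 0.022, -453.289], [-0.353, -0.533, -0.769, 183.924], [0.454, 0.621, -0.639, 1338.438], [0.0, 0.0, 0.0, 1.0]]
top 502.0037582652023 317.9422955852944 201.34264003709967 [[0.003, -1.0, 0.018, -80.564], [-0.995, -0.005, -0.098, 521.217], [0.098, -0.018, -0.995, 1370.624], [0.0, 0.0, 0.0, 1.0]]
{'t': 0.1, 'joints': array([ 1.0418171 ,  0.53710005, -0.00445748,  1.5387251 ,  0.00261255,
        1.06732376, -0.07119825]), 'joint_velocities': array([-0.0004383 , -0.00292282,  0.00150487, -0.00272399, -0.00027103,
        0.00053876, -0.00170237]), 'effort': array([ 2.07768346e-03, -5.72088611e+01,  9.93734859e-01, -2.52235043e+01,
       -5.61567780e-02,  1.34812522e-02,  4.57112014e-05]), 'position': array([ 289.94972767, -581.16636508,  251.93944859]), 'ee_rot': array([ 9.73337397e-01,  2.29376789e-01, -2.33793252e-04, -7.39135953e-04]), 'wrist_force': array([ 0.05454153, -0.17057762, -0.6100069 ]), 'wrist_torque': array([ 0.03328629, -0.00285082, -0.04174836]), 'grasp_force': 0.0, 'gripper_width': 88.23817033268946}
```

View pics/top0.png

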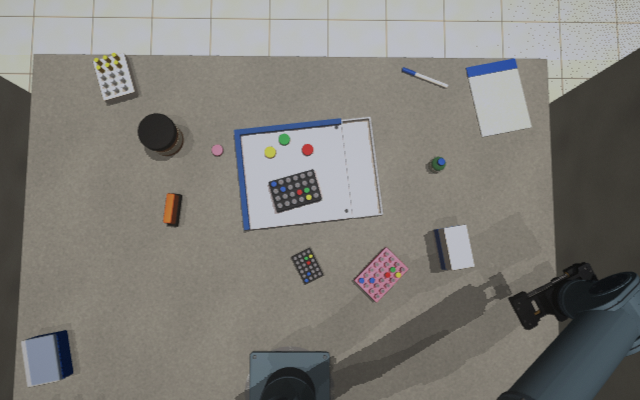

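View pics/side0.png

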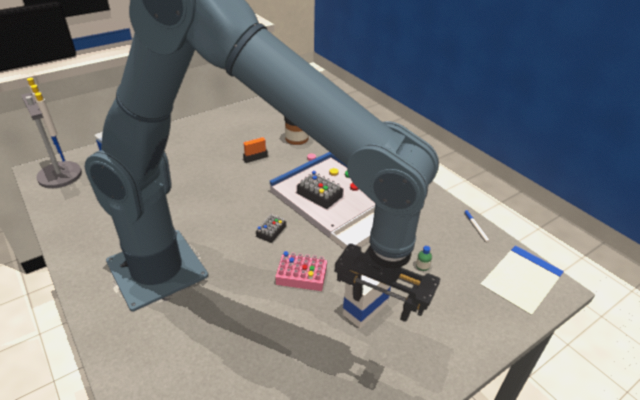

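Top view: racks are large black (296,191), small black (307,266) and pink (381,274); I choose the large black one. Caps are yellow (270,152), green (284,140), red (307,150); the pink disc (217,150) is a decoy. Scraper is at (173,210), jar (158,134), vial (438,164), carton (455,248). Side view: scraper at (255,150), deck around (330,190).

```bash
cat > h.py <<'E'
import cv2,numpy as np
def ray(c,px,z):
    R=c["view"][:3,:3];t=c["view"][:3,3];px=np.atleast_2d(px).astype(float)
    d=np.c_[(px[:,0]-c["cx"])/c["fx"],(px[:,1]-c["cy"])/c["fy"],np.ones(len(px))]@R
    o=-R.T@t
    return (o+d*((z-o[2])/d[:,2])[:,None])
def mask(c,lo,hi,roi):
    h=cv2.cvtColor(c["color"],cv2.COLOR_RGB2HSV);m=cv2.inRange(h,lo,hi);k=np.zeros_like(m);x0,y0,x1,y1=roi;k[y0:y1,x0:x1]=255
    return m&k
def big(m):
    cs=cv2.findContours(m,cv2.RETR_EXTERNAL,cv2.CHAIN_APPROX_NONE)[0];return max(cs,key=cv2.contourArea)[:,0]
def rect(c,m,z):
    p=ray(c,big(m),z)[:,:2];r=cv2.minAreaRect(p.astype(np.float32));return r,cv2.boxPoints(r)
CAP={"yellow":((22,120,120),(34,255,255)),"green":((45,90,60),(80,255,255)),"red":((0,150,100),(8,255,255))}
E
python3 - <<'E'
import pickle;from h import *
c=pickle.load(open("c0.pkl","rb"))["top"]
cv2.imwrite("pics/crop.png",cv2.resize(c["color"][105:245,150:390,::-1],None,fx=3.3,fy=3.3,interpolation=cv2.INTER_CUBIC))
np.set_printoptions(precision=1,suppress=True)
b=mask(c,(105,120,50),(125,255,255),(225,110,350,240))
for n,r in(("far",(250,110,350,160)),("side",(225,140,252,240))):
    x0,y0,x1,y1=r;k=np.zeros_like(b);k[y0:y1,x0:x1]=b[y0:y1,x0:x1];print(n,rect(c,k,46))
w=mask(c,(0,0,150),(180,60,255),(225,110,400,240));print("white",rect(c,w,30))
for n,(lo,hi) in CAP.items():
    roi=(255,130,325,162);p=big(mask(c,lo,hi,roi));print(n,p.mean(0),p.min(0),p.max(0),ray(c,[(p.min(0)+p.max(0))/2],43-3))
print("rack",rect(c,mask(c,(0,0,0),(180,255,75),(262,165,330,218)),65))
m=mask(c,(3,150,80),(18,255,255),(155,185,190,235));print("scr",rect(c,m,78),big(m).min(0),big(m).max(0))
for p in [(173,205),(178,210),(171,195),(158,134),(455,248),(438,162)]:
    z=c["depth"][p[1],p[0]];x=np.array([(p[0]-c["cx"])/c["fx"]*z,(p[1]-c["cy"])/c["fy"]*z,z]);print(p,(x-c["view"][:3,3])@c["view"][:3,:3])
E
```

```text
far (((731.3086547851562, -13.743537902832031), (14.616267204284668, 253.09034729003906), 6.809621334075928), array([[ 709. ,  111. ],
       [ 739.1, -140.3],
       [ 753.6, -138.5],
       [ 723.6,  112.8]], dtype=float32))
side (((566.3580322265625, 130.84719848632812), (248.78213500976562, 14.014328002929688), 6.793231964111328), array([[442. , 123.1],
       [443.7, 109.2],
       [690.7, 138.6],
       [689. , 152.5]], dtype=float32))
white (((603.7933959960938, -58.67524719238281), (279.6263732910156, 369.3934326171875), 6.903436660766602), array([[ 442.8,  107.9],
       [ 487.2, -258.8],
       [ 764.8, -225.2],
       [ 720.4,  141.5]], dtype=float32))
yellow [269.7 151.8] [265 147] [274 157] [[657.2  56.9  40. ]]
green [283.8 138.8] [279 134] [289 144] [[694.2  17.   40. ]]
red [307.3 149.3] [303 144] [312 154] [[666.4 -48.6  40. ]]
rack (((546.3973388671875, -14.552207946777344), (86.53414154052734, 125.58390808105469), 15.877323150634766), array([[487.6,  34. ],
       [522. , -86.8],
       [605.2, -63.1],
       [570.8,  57.7]], dtype=float32))
scr (((497.2796630859375, 319.1347351074219), (21.9521541595459, 77.9209976196289), 84.24720764160156), array([[457.4, 312.1],
       [534.9, 304.3],
       [537.1, 326.2],
       [459.6, 334. ]], dtype=float32)) [164 193] [174 222]
(173, 205) [505.8 311.8  66.1]
(178, 210) [ 384.6  -53.9 1416.3]
(171, 195) [531.3 314.3  79.6]
(158, 134) [689.1 344.7 111.5]
(455, 248) [ 392.9 -428.   131.7]
(438, 162) [ 625.8 -403.5   75.3]
```

View pics/crop.png

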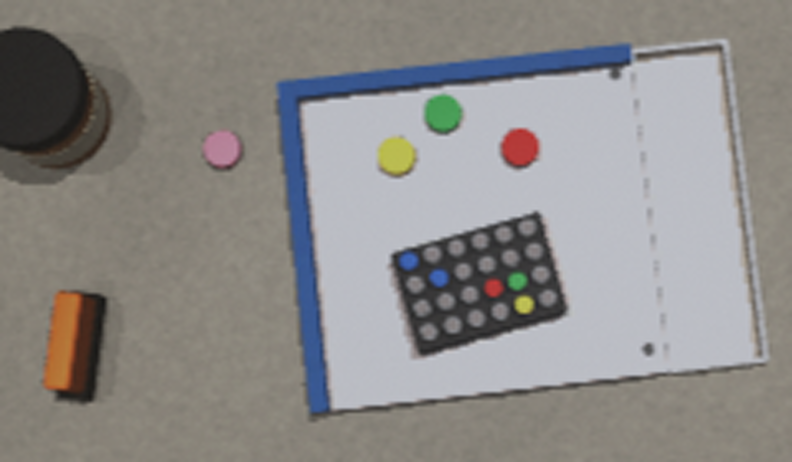

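Crop confirms: the orange scraper with dark foot (left), the large black rack and the yellow/green/red caps on the deck are the right items; the disc outside the deck is the pink decoy. Turning toward the scraper and travelling high.

Request:
apply_moves --pt "0.3 -0.25 0 0.08 1" --pt "0.6 -0.5 0 0.16 1" --pt "0.75 -0.6 0 0.24 1" --pt "0.75 -0.6 0 0.2815 1" --pt "0.75 -0.6 0 0.2815 1" --pt "0.75 -0.6 0 0.2815 1"

```text
t: 0.6
position: [351.7, -449.2, 252.5]
ee_rot: [0.999, -0.05, -0.0, -0.0]
wrist_force: [-0.5, 0.1, 0.0]
gripper_width: 87.9
grasp_force: 0.0
```

Request:
apply_moves --pt "0.15 -0.25 0 0 1" --pt "0.3 -0.5 0 0 1" --pt "0.45 -0.75 0 0 1" --pt "0.46 -1 0 0 1" --pt "0.46 -1 0 0 1" --pt "0.46 -1 0 0 1"

```text
t: 1.1
position: [434.9, -306.8, 252.5]
ee_rot: [0.999, -0.047, -0.0, -0.0]
wrist_force: [-0.0, -0.7, 0.9]
gripper_width: 88.0
grasp_force: 0.0
```

Request:
apply_moves --pt "0 -0.25 0 0 1" --pt "0 -0.5 0 0 1" --pt "0 -0.75 0 0 1" --pt "0 -1 0 0 1" --pt "0 -1 0 0 1"

```text
t: 1.52
position: [450.0, -154.2, 252.7]
ee_rot: [0.999, -0.046, -0.0, -0.001]
wrist_force: [-0.0, 0.5, 0.1]
gripper_width: 87.9
grasp_force: 0.0
```

Request:
apply_moves --pt "0 -0.25 0 0 1" --pt "0 -0.5 0 0 1" --pt "0 -0.75 0 0 1" --pt "0 -1 0 0 1" --pt "0 -1 0 0 1"

```text
t: 1.93
position: [465.4, -4.7, 253.0]
ee_rot: [0.999, -0.046, 0.001, -0.001]
wrist_force: [-0.2, -0.8, -0.6]
gripper_width: 87.9
grasp_force: 0.0
```

Request:
apply_moves --pt "0 -0.25 0 0 1" --pt "0 -0.5 0 0 1" --pt "0 -0.75 0 0 1" --pt "0 -1 0 0 1" --pt "0 -1 0 0 1"

```text
t: 2.35
position: [480.3, 145.2, 253.0]
ee_rot: [0.999, -0.046, 0.001, -0.002]
wrist_force: [-0.3, 0.1, -0.0]
gripper_width: 88.5
grasp_force: 0.0
```

Request:
apply_moves --pt "0 -0.25 0 0 1" --pt "0 -0.5 0 0 1" --pt "0 -0.75 0 0 1" --pt "0 -1 0 0 1" --pt "0 -1 0 0 1" --pt "0 -1 0 0 1"

```text
t: 2.85
position: [495.3, 288.5, 252.1]
ee_rot: [0.999, -0.049, -0.0, 0.0]
wrist_force: [0.8, -1.1, -0.4]
gripper_width: 88.0
grasp_force: 0.0
```

```bash
cat >> h.py <<'E'
T=np.array([.99288,.11912])  # deck ex
def todeck(p): p=np.asarray(p);return np.array([p[0]*T[0]+p[1]*T[1]-592,-p[0]*T[1]+p[1]*T[0]+80.])
def frdeck(x,y): x+=592;y-=80;return np.array([x*T[0]-y*T[1],x*T[1]+y*T[0]])
def tool(s):
    q=s["ee_rot"];return 2*np.arctan2(q[1],q[0])
def togo(s,xy,z,yaw):
    a=tool(s);d=np.array(xy)-s["position"][:2]
    w=(yaw-a+np.pi/2)%np.pi-np.pi/2
    return "shares", np.round([(d[0]*np.cos(a)+d[1]*np.sin(a))/150,(d[0]*np.sin(a)-d[1]*np.cos(a))/150,(s["position"][2]-z)/150,-w/2],3)
E
python3 - <<'E'
from rig import *;from h import *
s=read_state();print(s["t"],s["position"],tool(s),s["ee_rot"],s["wrist_force"],togo(s,(497.3,319.1),54,-.1))
c=capture("top")
m=mask(c,(3,150,80),(18,255,255),(155,185,190,235));print("scr",m.sum()/255)
E
```

```text
2.85 [495.30769866 288.52639678 252.14624736] -0.09802647605472437 [ 9.98799074e-01 -4.89936155e-02 -1.82019111e-04  4.23295609e-05] [ 0.80347834 -1.10575715 -0.38552186] ('shares', array([-7.000e-03, -2.040e-01,  1.321e+00,  1.000e-03]))
scr 192.0
```

Request:
apply_moves --pt "0 -0.2 0 0 1" --pt "0 -0.2 0.28 0 1" --pt "0 -0.2 0.55 0 1" --pt "0 -0.2 0.8 0 1" --pt "0 -0.2 1 0 1" --pt "0 -0.2 1 0 1"

```text
t: 3.4
position: [495.2, 312.3, 96.9]
ee_rot: [0.999, -0.051, -0.004, 0.004]
wrist_force: [-1.1, -1.4, 0.4]
gripper_width: 88.1
grasp_force: 0.0
```

Request:
apply_moves --pt "0 0 0.16 0 1" --pt "0 0 0.32 0 1" --pt "0 0 0.32 0 1" --pt "0 0 0.32 0 0" --pt "0 0 0.32 0 0" --pt "0 0 0.32 0 0" --pt "0 0 0.32 0 0" --pt "0 0 0.32 0 0" --pt "0 0 0.32 0 0" --pt "0 0 0.32 0 0" --pt "0 0 0.32 0 0" --force 40

```text
t: 4.32
position: [497.3, 318.4, 54.8]
ee_rot: [0.999, -0.05, 0.0, -0.0]
wrist_force: [-0.0, 0.0, -1.3]
gripper_width: 36.8
grasp_force: 0.0
```

```bash
python3 - <<'E'
from rig import *;from h import *
s=read_state();print(s["t"],s["position"],tool(s),s["ee_rot"],s["wrist_force"],s["gripper_width"],s["grasp_force"])
E
```

```text
4.3167 [497.34797322 318.37018811  54.83280165] -0.1000642912006164 [ 9.98748652e-01 -5.00112746e-02  4.12400101e-05 -9.69380754e-06] [-0.02889699  0.02344484 -1.2509601 ] 36.76485526666823 0.0
```

Request:
apply_moves --pt "0 0 0 0 0" --pt "0 0 0 0 0" --pt "0 0 0 0 0" --pt "0 0 0 0 0" --pt "0 0 0 0 0" --pt "0 0 -0.2 0 0" --pt "0 0 -0.4 0 0" --pt "0 0 -0.6 0 0" --pt "0 0 -0.6 0 0" --pt "0 0 -0.6 0 0" --pt "0 0 -0.6 0 0"

```text
t: 5.23
position: [496.7, 317.6, 143.8]
ee_rot: [0.999, -0.05, -0.001, 0.001]
wrist_force: [-0.0, -1.2, -2.8]
gripper_width: 21.5
grasp_force: 39.9
```

```bash
python3 - <<'E'
from rig import *;from h import *
s=read_state();print(s["t"],s["position"],tool(s),s["wrist_force"],s["gripper_width"],s["grasp_force"])
print(frdeck(78,105),togo(s,frdeck(77,105),90,.1194))
c=capture("top");r=rect(c,mask(c,(3,150,80),(18,255,255),(120,165,240,235)),168);print(r)
c=capture("side");cv2.imwrite("pics/side1.png",cv2.resize(c["color"][60:260,160:400,::-1],None,fx=3,fy=3))
E
```

```text
5.2333 [496.71263685 317.59415948 143.77101859] -0.10033962011207469 [-0.03640365 -1.15175007 -2.77361546] 21.485201707925977 39.85353582262178
[662.2516 104.6324] ('shares', array([ 1.234,  1.304,  0.358, -0.11 ]))
(((531.5050659179688, 313.872314453125), (5.01481294631958, 12.3856201171875), 0.3119739294052124), array([[528.964  , 320.0514 ],
       [529.0314 , 307.66595],
       [534.04614, 307.69324],
       [533.97876, 320.07867]], dtype=float32))
```

View pics/side1.png

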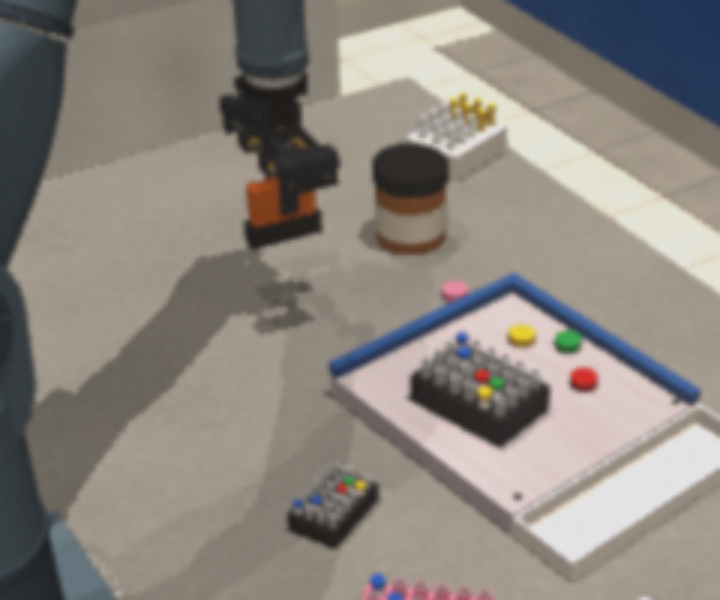

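Request:
apply_moves --pt "0.15 0.2 0 -0.05 0" --pt "0.35 0.4 0 -0.11 0" --pt "0.55 0.6 0 -0.11 0" --pt "0.75 0.8 0 -0.11 0" --pt "0.9 0.95 0 -0.11 0" --pt "0.9 0.95 0 -0.11 0" --pt "0.9 0.95 0 -0.11 0" --pt "0.9 0.95 0 -0.11 0"

```text
t: 6.0
position: [616.2, 163.6, 143.3]
ee_rot: [0.998, 0.06, -0.001, -0.0]
wrist_force: [0.3, 0.2, -0.9]
gripper_width: 21.7
grasp_force: 39.9
```

```bash
python3 - <<'E'
from rig import *;from h import *
s=read_state();print(s["t"],s["position"],tool(s),s["wrist_force"],todeck(s["position"]))
print(togo(s,frdeck(77,106),89,.1194))
E
```

```text
6.0 [616.16492773 163.61484585 143.32447124] 0.12021420535970201 [ 0.3443072   0.24037007 -0.86636246] [ 39.26763389 169.05234196]
('shares', array([0.251, 0.421, 0.362, 0.   ]))
```

Request:
apply_moves --pt "0.12 0.2 0 0 0" --pt "0.25 0.42 0 0 0" --pt "0.25 0.42 0 0 0" --pt "0.25 0.42 0 0 0" --pt "0.25 0.42 0.12 0 0" --pt "0.25 0.42 0.24 0 0" --pt "0.25 0.42 0.3 0 0" --pt "0.25 0.42 0.36 0 0" --pt "0.25 0.42 0.36 0 0" --pt "0.25 0.42 0.36 0 0"

```text
t: 6.83
position: [661.7, 105.9, 90.6]
ee_rot: [0.998, 0.06, -0.0, -0.0]
wrist_force: [0.5, 0.1, -1.1]
gripper_width: 22.1
grasp_force: 39.9
```

```bash
python3 - <<'E'
from rig import *;from h import *
s=read_state();print(s["t"],s["position"],tool(s),s["wrist_force"],todeck(s["position"]))
print(togo(s,frdeck(77,-153),89,.1194))
c=capture("side");cv2.imwrite("pics/side2.png",cv2.resize(c["color"][60:260,220:460,::-1],None,fx=3,fy=3))
E
```

```text
6.8333 [661.68205922 105.93242556  90.59012096] 0.1210122168426234 [ 0.49938116  0.10445964 -1.11181218] [ 77.58955349 106.3586198 ]
('shares', array([-7.000e-03,  1.729e+00,  1.100e-02,  1.000e-03]))
```

View pics/side2.png

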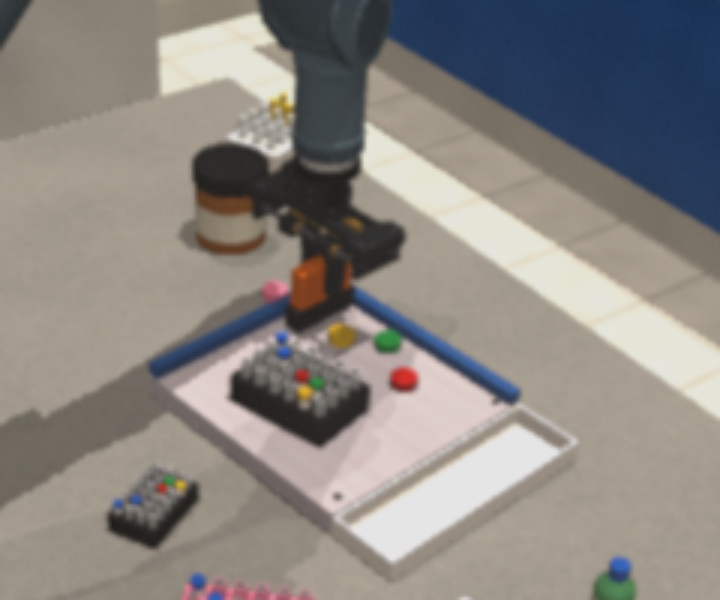

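Scraper sits inside the side stop, behind all three caps, clear of the rack. Sweep.

Request:
apply_moves --pt "0 0.06 0.01 0 0" --pt "0 0.14 0.01 0 0" --pt "0 0.24 0.01 0 0" --pt "0 0.34 0.01 0 0" --pt "0 0.44 0.01 0 0" --pt "0 0.54 0.01 0 0" --pt "0 0.64 0.01 0 0" --pt "0 0.74 0.01 0 0" --pt "0 0.84 0.01 0 0" --pt "0 0.94 0.01 0 0"

```text
t: 7.72
position: [679.2, -36.6, 89.2]
ee_rot: [0.998, 0.06, -0.0, -0.0]
wrist_force: [-0.7, 0.3, -1.7]
gripper_width: 21.9
grasp_force: 39.9
```

Request:
apply_moves --pt "0 0.1 0 0 0" --pt "0 0.2 0 0 0" --pt "0 0.3 0 0 0" --pt "0 0.4 0 0 0" --pt "0 0.5 0 0 0" --pt "0 0.6 0 0 0" --pt "0 0.7 0 0 0" --pt "0 0.79 0 0 0" --pt "0 0.79 0 0 0" --pt "0 0.79 0 0 0" --pt "0 0.79 0 0 0"

```text
t: 8.63
position: [693.7, -151.8, 89.8]
ee_rot: [0.998, 0.06, 0.001, -0.0]
wrist_force: [-0.5, 1.0, 2.8]
gripper_width: 21.4
grasp_force: 39.9
```

```bash
python3 - <<'E'
from rig import *;from h import *
s=read_state();print(s["t"],s["position"],tool(s),s["wrist_force"],s["gripper_width"],todeck(s["position"]))
c=capture("side");cv2.imwrite("pics/side3.png",cv2.resize(c["color"][100:260,240:480,::-1],None,fx=3,fy=3))
E
```

```text
8.6333 [ 693.7429146  -151.78436768   89.75326245] 0.1204160402513608 [-0.53597218  0.99295196  2.79499142] 21.390150766578632 [  78.72291117 -153.34231897]
```

View pics/side3.png

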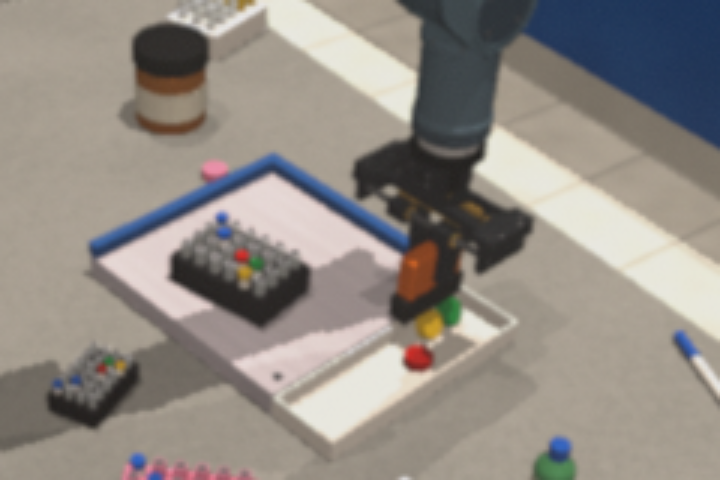

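All caps are over the edge; yellow and green still lean by the scraper's foot. Raise, back off, and measure.

Request:
apply_moves --pt "0 0 -0.2 0 0" --pt "0 0 -0.4 0 0" --pt "0 0 -0.5 0 0" --pt "0 -0.2 -0.5 0 0" --pt "0 -0.4 -0.5 0 0" --pt "0 -0.6 -0.5 0 0" --pt "0 -0.8 -0.5 0 0" --pt "0 -1 -0.5 0 0" --pt "0 -1 -0.5 0 0"

```text
t: 9.43
position: [673.5, 6.9, 163.7]
ee_rot: [0.998, 0.065, -0.001, -0.003]
wrist_force: [-0.7, 1.7, -0.8]
gripper_width: 22.2
grasp_force: 39.9
```

```bash
cat >> h.py <<'E'
def caps(c,roi):
    for n,(lo,hi) in CAP.items():
        m=mask(c,lo,hi,roi)
        if m.any():
            p=big(m);q=(p.min(0)+p.max(0))/2;z=c["depth"][int(q[1]),int(q[0])];x=np.array([(q[0]-c["cx"])/c["fx"]*z,(q[1]-c["cy"])/c["fy"]*z,z]);w=(x-c["view"][:3,3])@c["view"][:3,:3]
            print(n,p.min(0),p.max(0),"plane16",np.round(todeck(ray(c,[q],16)[0]),1),"depth",np.round(todeck(w),1),round(w[2],1))
E
python3 - <<'E'
from rig import *;from h import *
s=read_state();print(s["t"],s["position"],todeck(s["position"]))
c=capture("top");caps(c,(335,110,392,220));a=c["color"][100:225,230:395,::-1]
c=capture("side");b=c["color"][100:260,240:480,::-1]
cv2.imwrite("pics/x4.png",np.vstack([cv2.resize(a,(396,300)),cv2.resize(b,(396,264))]))
E
```

```text
9.4333 [673.49692363   6.94463645 163.70388682] [77.52887063  6.66823709]
yellow [347 143] [349 146] plane16 [  68.8 -163.8] depth [  65.4 -162.1] 32.7
green [344 128] [352 138] plane16 [ 101.8 -167.9] depth [  98.9 -166.5] 28.8
red [356 152] [365 162] plane16 [  29.1 -194.7] depth [  28.5 -194.2] 19.3
```

View pics/x4.png

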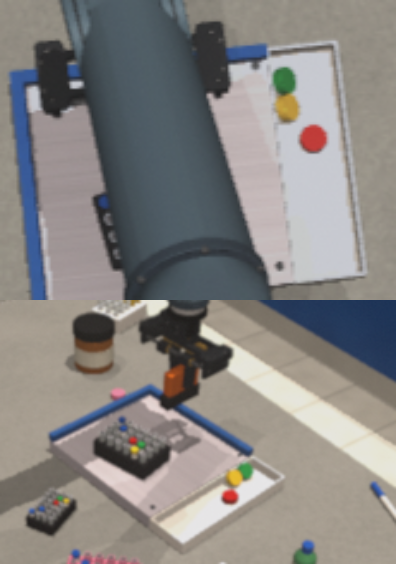

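Red lies flat in the tray (top view ~(313,138) in the crop); yellow and green lean against the deck's edge. I'll press them flat with the scraper's foot from above.

Request:
apply_moves --pt "0 0.2 0 0 0" --pt "0 0.4 0 0 0" --pt "0 0.6 0 0 0" --pt "0 0.8 0 0 0" --pt "0.01 1 0 0 0" --pt "0.01 1 0 0 0" --pt "0.01 1 0 0 0" --pt "0.01 1 0 0 0"

```text
t: 10.2
position: [694.1, -152.9, 163.6]
ee_rot: [0.998, 0.059, -0.001, -0.0]
wrist_force: [0.4, 0.8, -1.3]
gripper_width: 21.3
grasp_force: 39.9
```

```bash
python3 - <<'E'
from rig import *;from h import *
s=read_state();print(s["t"],s["position"],todeck(s["position"]),s["wrist_force"],togo(s,frdeck(80,-167),76,.1194))
E
```

```text
10.2 [ 694.1235753  -152.90186864  163.57691686] [  78.96774485 -154.49720763] [ 0.43922381  0.84806279 -1.32417745] ('shares', array([ 0.007,  0.083,  0.584, -0.   ]))
```

Request:
apply_moves --pt "0 0.085 0 0 0" --pt "0 0.085 0.1 0 0" --pt "0 0.085 0.2 0 0" --pt "0 0.085 0.3 0 0" --pt "0 0.085 0.38 0 0" --pt "0 0.085 0.42 0 0" --pt "0 0.085 0.45 0 0" --pt "0 0.085 0.47 0 0" --pt "0 0.085 0.49 0 0" --pt "0 0.085 0.49 0 0"

```text
t: 11.03
position: [696.3, -165.1, 90.6]
ee_rot: [0.998, 0.06, 0.0, 0.0]
wrist_force: [0.5, 0.4, -2.9]
gripper_width: 21.3
grasp_force: 39.9
```

Request:
apply_moves --pt "0 0 0.015 0 0" --pt "0 0 0.03 0 0" --pt "0 0 0.03 0 0"

```text
t: 11.28
position: [697.8, -165.4, 88.5]
ee_rot: [0.998, 0.06, 0.002, 0.0]
wrist_force: [-1.5, 0.0, 8.3]
gripper_width: 22.0
grasp_force: 39.9
```

```bash
python3 - <<'E'
from rig import *;from h import *
s=read_state();print(s["t"],s["position"],todeck(s["position"]),s["wrist_force"],togo(s,frdeck(80,-167),76,.1194))
c=capture("side");caps(c,(330,150,440,240))
E
```

```text
11.2833 [ 697.79843204 -165.37375752   88.49508108] [  81.13078521 -167.31804559] [-1.47871198  0.03428442  8.26419276] ('shares', array([-0.008, -0.002,  0.083,  0.   ]))
yellow [385 207] [386 208] plane16 [  81.2 -172.1] depth [  77.1 -175.1] 20.2
green [387 203] [392 207] plane16 [ 100.5 -172.1] depth [ 100.3 -172.3] 16.2
red [375 215] [383 222] plane16 [  25.7 -194.7] depth [  25.6 -194.8] 16.1
```

Caps stand steeply against the edge. Better: sweep again lower (about 1 mm above the deck) to knock their tops outward.

Request:
apply_moves --pt "0 0 -0.08 0 0" --pt "0 0 -0.15 0 0" --pt "0 -0.15 -0.15 0 0" --pt "0 -0.32 -0.15 0 0" --pt "0 -0.32 -0.15 0 0" --pt "0 -0.32 -0.08 0 0" --pt "0 -0.32 -0.03 0 0" --pt "0 -0.32 0 0 0" --pt "0 -0.32 0 0 0" --pt "0 -0.32 0 0 0"

```text
t: 12.17
position: [690.3, -117.9, 90.0]
ee_rot: [0.998, 0.059, -0.0, 0.0]
wrist_force: [-14.5, 2.9, 29.1]
gripper_width: 21.6
grasp_force: 40.0
```

```bash
python3 - <<'E'
from rig import *;from h import *
s=read_state();print(s["t"],s["position"],todeck(s["position"]),s["wrist_force"],togo(s,frdeck(80,-180),86,.1194))
E
```

```text
12.1667 [ 690.30824423 -117.90530279   90.02940495] [  79.34836986 -119.29533508] [-14.4541508    2.90425151  29.13213501] ('shares', array([ 0.005,  0.405,  0.027, -0.   ]))
```

Request:
apply_moves --pt "0 0 -0.05 0 0" --pt "-0.03 0 -0.08 0 0" --pt "-0.03 0 -0.08 0 0" --pt "-0.03 0 -0.08 0 0"

```text
t: 12.5
position: [685.6, -119.3, 97.7]
ee_rot: [0.998, 0.059, -0.0, 0.0]
wrist_force: [-1.1, 0.2, -1.6]
gripper_width: 21.9
grasp_force: 40.0
```

```bash
python3 - <<'E'
from rig import *;from h import *
s=read_state();print(s["t"],s["position"],todeck(s["position"]),s["wrist_force"],s["ee_rot"])
c=capture("side");a=c["color"]
cv2.imwrite("pics/x5.png",cv2.resize(a[145:235,290:430,::-1],None,fx=5.5,fy=5.5,interpolation=cv2.INTER_CUBIC))
caps(c,(330,150,440,240))
E
```

```text
12.5 [ 685.55828126 -119.29145396   97.74186516] [  74.4671083  -120.10580127] [-1.05715132  0.19891568 -1.59464489] [ 9.98242435e-01  5.92607572e-02 -2.60055535e-04  3.68481470e-04]
yellow [383 209] [383 209] plane16 [  69.5 -171.9] depth [  66.7 -174. ] 18.9
green [385 199] [392 207] plane16 [ 105.7 -163.2] depth [  96.8 -169.7] 24.9
red [375 216] [383 222] plane16 [  23.9 -196.3] depth [  21.1 -198.5] 19.2
```

View pics/x5.png

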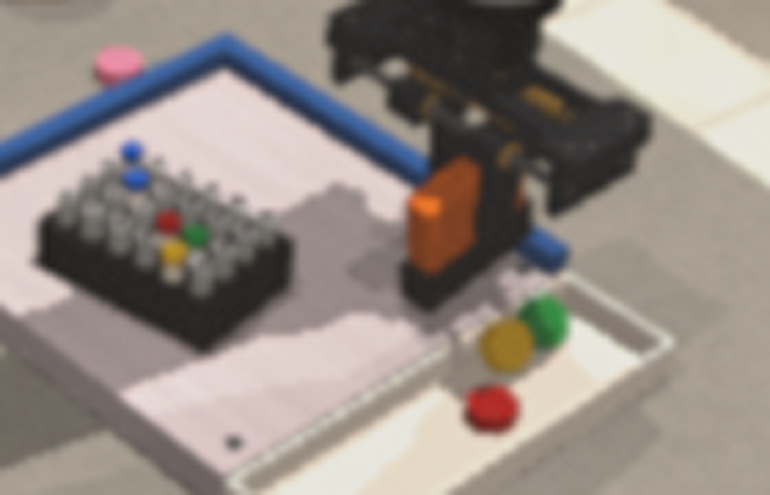

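The scraper looks tilted a few degrees in the jaws (near end low), and yellow/green lean against the tray's inner side. Level it by pressing it on the deck with a weak grip, then re-grip.

Request:
apply_moves --pt "0 0 0 0 0" --pt "0 0 0.02 0 0" --pt "0 0 0.04 0 0" --pt "0 0 0.05 0 0" --pt "0 0 0.06 0 0" --pt "0 0 0.07 0 0" --pt "0 0 0.08 0 0" --pt "0 0 0.08 0 0" --pt "0 0 0.08 0 0" --force 6

```text
t: 13.3
position: [686.1, -118.0, 86.3]
ee_rot: [0.998, 0.06, 0.0, 0.0]
wrist_force: [1.9, 0.6, 1.7]
gripper_width: 21.9
grasp_force: 6.0
```

```bash
python3 - <<'E'
from rig import *;from h import *
s=read_state();print(s["t"],s["position"],todeck(s["position"]),s["wrist_force"],s["wrist_torque"],s["gripper_width"],s["grasp_force"])
E
```

```text
13.3 [ 686.11379373 -117.995004     86.33381825] [  75.17309864 -118.88475468] [1.92408315 0.59294646 1.68527771] [ 0.09794692 -0.25783311 -0.01977389] 21.895545383498266 6.000007555412594
```

Request:
apply_moves --pt "0 0 0 0 0" --pt "0 0 0 0 0" --pt "0 0 0 0 0" --pt "0 0 -0.01 0 0" --pt "0 0.05 -0.01 0 0" --pt "0 0.12 -0.01 0 0" --pt "0 0.2 -0.01 0 0" --pt "0 0.28 -0.01 0 0" --pt "0 0.36 -0.01 0 0" --pt "0 0.42 -0.01 0 0" --pt "0 0.42 -0.01 0 0" --pt "0 0.42 -0.01 0 0" --pt "0 0.42 -0.3 0 0" --pt "0 0.42 -0.4 0 0" --pt "0 0.2 -0.4 0 0" --pt "0 -0.1 -0.4 0 0" --pt "0 -0.4 -0.4 0 0" --pt "0 -0.6 -0.4 0 0" --pt "0 -0.6 -0.4 0 0" --force 40

```text
t: 14.88
position: [673.3, -15.2, 145.9]
ee_rot: [0.998, 0.066, -0.001, -0.004]
wrist_force: [-0.2, 2.6, -1.0]
gripper_width: 21.5
grasp_force: 40.0
```

```bash
python3 - <<'E'
from rig import *;from h import *
s=read_state();print(s["t"],s["position"],todeck(s["position"]),s["wrist_force"])
caps(capture("top"),(335,110,392,220));caps(capture("side"),(330,150,440,240))
E
```

```text
14.8833 [673.26825802 -15.22183031 145.86069768] [ 74.6613636  -15.31316577] [-0.16226496  2.55432106 -1.02491042]
yellow [356 138] [366 148] plane16 [  68.9 -201.1] depth [  68.8 -201. ] 16.7
green [344 128] [352 137] plane16 [ 103.2 -168. ] depth [  99.7 -166.4] 31.4
red [355 152] [365 162] plane16 [  29.2 -193.3] depth [  28.8 -193. ] 18.3
yellow [386 211] [393 217] plane16 [  67.  -201.8] depth [  64. -204.] 19.2
green [385 199] [392 207] plane16 [ 105.7 -163.2] depth [  95.7 -170.5] 26.0
red [375 216] [383 222] plane16 [  23.9 -196.3] depth [  19.2 -199.9] 21.2
```

Yellow now lies flat; green still leans. Repeat, with the foot levelled harder onto the deck.

Request:
apply_moves --pt "0 0.25 0 0 0" --pt "0 0.5 0 0 0" --pt "0 0.55 0.15 0 0" --pt "0.01 0.55 0.3 0 0" --pt "0.01 0.55 0.36 0 0" --pt "0.01 0.55 0.36 0 0" --pt "0.01 0.55 0.36 0 0"

```text
t: 15.57
position: [686.2, -110.1, 91.9]
ee_rot: [0.998, 0.06, -0.001, -0.0]
wrist_force: [-0.2, 0.8, -1.3]
gripper_width: 21.2
grasp_force: 40.0
```

Request:
apply_moves --pt "0 0 0 0 0" --pt "0 0 0 0 0" --pt "0 0 0.02 0 0" --pt "0 0 0.04 0 0" --pt "0 0 0.05 0 0" --pt "0 0 0.06 0 0" --pt "0 0 0.06 0 0" --pt "0 0 0.06 0 0" --force 4

```text
t: 16.23
position: [686.6, -110.4, 83.2]
ee_rot: [0.998, 0.06, -0.0, 0.0]
wrist_force: [1.7, -0.1, -0.9]
gripper_width: 22.0
grasp_force: 4.0
```

```bash
python3 - <<'E'
from rig import *;from h import *
s=read_state();print(s["t"],s["position"],todeck(s["position"]),s["wrist_force"],s["wrist_torque"],s["gripper_width"],s["grasp_force"])
E
```

```text
16.2333 [ 686.62249521 -110.3678489    83.22227171] [  76.58672489 -111.37250145] [ 1.68874994 -0.1482144  -0.85871038] [ 0.10077138 -0.07405221  0.03407699] 22.01835846546605 4.000013023760403
```

Request:
apply_moves --pt "0 0 0 0 0" --pt "0 0 0 0 0" --pt "0 0 0 0 0" --pt "0 0.05 -0.003 0 0" --pt "0 0.13 -0.003 0 0" --pt "0 0.22 -0.003 0 0" --pt "0 0.32 -0.003 0 0" --pt "0 0.42 -0.003 0 0" --pt "0 0.5 -0.003 0 0" --pt "0 0.5 -0.003 0 0" --pt "0 0.5 -0.003 0 0" --pt "0 0.5 -0.3 0 0" --pt "0 0.5 -0.4 0 0" --pt "0 0.2 -0.4 0 0" --pt "0 -0.1 -0.4 0 0" --pt "0 -0.4 -0.4 0 0" --pt "0 -0.6 -0.4 0 0" --pt "0 -0.6 -0.4 0 0" --force 40

```text
t: 17.73
position: [673.7, -6.7, 143.1]
ee_rot: [0.998, 0.067, -0.001, -0.005]
wrist_force: [0.8, 2.5, -2.5]
gripper_width: 21.4
grasp_force: 40.0
```

```bash
python3 - <<'E'
from rig import *;from h import *
s=read_state();print(s["t"],s["position"],todeck(s["position"]),s["wrist_force"])
caps(capture("top"),(335,110,392,220));caps(capture("side"),(330,150,440,240))
E
```

```text
17.7333 [673.74742042  -6.66820937 143.05556517] [76.15602169 -6.87752444] [ 0.81207348  2.46323731 -2.4857881 ]
yellow [356 138] [366 148] plane16 [  68.9 -201.1] depth [  68.6 -200.9] 17.7
green [355 127] [364 136] plane16 [ 102.4 -201. ] depth [ 102.9 -201.3] 13.7
red [356 152] [365 162] plane16 [  29.1 -194.7] depth [  28.2 -194.1] 20.7
yellow [386 211] [394 217] plane16 [  68.2 -202.8] depth [  65.1 -205.1] 19.3
green [392 207] [400 213] plane16 [  97.7 -202.3] depth [  93.9 -205. ] 19.8
red [375 216] [383 222] plane16 [  23.9 -196.3] depth [  24.8 -195.7] 15.1
```

All three caps lie flat in the tray. Now carry the scraper back to the bench, left of the deck.

Request:
apply_moves --pt "0 -0.25 -0.2 0 0" --pt "0 -0.5 -0.2 0 0" --pt "0 -0.75 -0.2 0 0" --pt "0 -1 -0.2 0 0" --pt "0 -1 -0.2 0 0" --pt "0 -1 -0.2 0 0"

```text
t: 18.33
position: [657.0, 130.4, 172.8]
ee_rot: [0.998, 0.062, -0.001, -0.001]
wrist_force: [0.0, -1.0, -1.6]
gripper_width: 21.8
grasp_force: 40.0
```

Request:
apply_moves --pt "-0.2 -0.25 0 0 0" --pt "-0.4 -0.5 0 0 0" --pt "-0.6 -0.7 0 0 0" --pt "-0.7 -0.85 0 0 0" --pt "-0.7 -0.85 0 0 0" --pt "-0.7 -0.85 0 0 0" --pt "-0.7 -0.85 0 0 0"

```text
t: 18.92
position: [539.7, 239.4, 173.1]
ee_rot: [0.998, 0.059, 0.0, 0.001]
wrist_force: [0.1, -0.4, -2.0]
gripper_width: 21.8
grasp_force: 40.0
```

```bash
python3 - <<'E'
from rig import *;from h import *
s=read_state();print(s["t"],s["position"],todeck(s["position"]),s["wrist_force"],togo(s,frdeck(-30,250),55,.1194))
E
```

```text
18.9167 [539.69704379 239.44523242 173.05051245] [-27.62288308 253.45167051] [ 0.14767276 -0.38075716 -2.00448403] ('shares', array([-0.016,  0.023,  0.787, -0.001]))
```

Request:
apply_moves --pt "0 0 0.2 0 0" --pt "0 0 0.4 0 0" --pt "0 0 0.6 0 0" --pt "0 0 0.72 0 0" --pt "0 0 0.76 0 0" --pt "0 0 0.77 0 0" --pt "0 0 0.77 0 0"

```text
t: 19.5
position: [539.7, 240.7, 58.0]
ee_rot: [0.998, 0.059, 0.0, 0.0]
wrist_force: [-0.2, -0.0, -1.3]
gripper_width: 21.8
grasp_force: 40.0
```

Request:
apply_moves --pt "0 0 0 0 0" --pt "0 0 0 0 0" --pt "0 0 0.015 0 0" --pt "0 0 0.03 0 0" --pt "0 0 0.03 0 0" --pt "0 0 0.03 0 0.35" --pt "0 0 0.03 0 0.5" --pt "0 0 0.03 0 1" --pt "0 0 0.03 0 1" --pt "0 0 0.03 0 1" --pt "0 0 0.03 0 1" --pt "0 0 0.03 0 1" --pt "0 0 0.03 0 1" --force 4

```text
t: 20.58
position: [538.4, 241.9, 53.2]
ee_rot: [0.998, 0.06, -0.0, 0.0]
wrist_force: [-0.4, -0.5, -0.2]
gripper_width: 73.0
grasp_force: 0.0
```

Request:
apply_moves --pt "0 0 -0.1 0 1" --pt "0 0 -0.3 0 1" --pt "0 0 -0.6 0 1" --pt "0 0 -0.85 0 1" --pt "0 0 -1 0 1" --pt "0 0 -1 0 1"

```text
t: 21.08
position: [541.3, 243.6, 209.1]
ee_rot: [0.998, 0.06, 0.005, -0.002]
wrist_force: [-0.7, 0.7, 0.3]
gripper_width: 88.3
grasp_force: 0.0
```

```bash
python3 - <<'E'
from rig import *;from h import *
s=read_state();print(s["t"],s["position"],todeck(s["position"]),s["wrist_force"],s["gripper_width"],tool(s))
c=capture("side");print(rect(c,mask(c,(3,150,80),(18,255,255),(220,90,330,170)),78))
c=capture("top")
r=rect(c,mask(c,(0,0,0),(180,255,75),(262,165,330,218)),65);print("rack",r[0],todeck(r[0][0]))
E
```

```text
21.0833 [541.34261568 243.60985769 209.0622279 ] [-25.4929375  257.39062312] [-0.69970992  0.74594415  0.30967812] 88.25399057556267 0.11962875447822509
(((518.1509399414062, 209.75909423828125), (116.63754272460938, 65.91699981689453), 57.98340606689453), array([[459.28705, 177.78436],
       [515.1777 , 142.8375 ],
       [577.01483, 241.73383],
       [521.1242 , 276.6807 ]], dtype=float32))
rack ((546.2083129882812, -14.514945983886719), (86.5941390991211, 125.17163848876953), 16.105127334594727) [-51.40971057   0.52406619]
```

Scraper is released on the bench; the rack hasn't moved. Next: push the rack +x with the half-open fingers behind its -x face.

Request:
apply_moves --pt "-0.2 0.25 0 0 0.6" --pt "-0.4 0.5 0 0 0.6" --pt "-0.6 0.75 0 0 0.6" --pt "-0.72 1 0 0 0.6" --pt "-0.72 1 0 0 0.6" --pt "-0.72 1 0 0 0.6" --force 30

```text
t: 21.68
position: [445.9, 74.8, 201.3]
ee_rot: [0.998, 0.057, -0.003, 0.002]
wrist_force: [0.3, -0.7, -0.4]
gripper_width: 53.4
grasp_force: 0.0
```

Request:
apply_moves --pt "0 0.25 0 0 0.6" --pt "0 0.5 0 0 0.6" --pt "0 0.7 0 0 0.6" --pt "0 0.7 0 0 0.6" --pt "0 0.7 0 0 0.6" --pt "0 0.7 0 0 0.6"

```text
t: 22.18
position: [461.4, -22.8, 202.4]
ee_rot: [0.998, 0.06, -0.001, -0.001]
wrist_force: [-0.4, 0.2, -0.9]
gripper_width: 53.0
grasp_force: 0.0
```

```bash
python3 - <<'E'
from rig import *;from h import *
s=read_state();print(s["t"],s["position"],todeck(s["position"]),s["gripper_width"],tool(s),s["joints"],togo(s,frdeck(-135,0.5),50,.1194))
c=capture("top");r=rect(c,mask(c,(3,150,80),(18,255,255),(150,150,250,235)),78);print("scr",r[0],todeck(r[0][0]))
E
```

```text
22.1833 [461.44818534 -22.80650168 202.39713194] [-136.55403622    2.38817277] 52.96396190415687 0.12094140533704067 [ 0.21486783  0.30908987 -0.30769712  2.04995995  0.12709023  0.80163794
 -1.61771458] ('shares', array([1.000e-02, 1.300e-02, 1.016e+00, 1.000e-03]))
scr ((537.4278564453125, 237.3339080810547), (77.44114685058594, 22.383769989013672), 6.915292263031006) [-30.12741476 251.6256844 ]
```

Request:
apply_moves --pt "0 0.01 0.25 0 0.6" --pt "0 0.01 0.5 0 0.6" --pt "0 0.01 0.75 0 0.6" --pt "0 0.01 0.92 0 0.6" --pt "0 0.01 1 0 0.6" --pt "0 0.01 1 0 0.6" --pt "0 0.01 1 0 0.6"

```text
t: 22.82
position: [461.5, -24.0, 52.8]
ee_rot: [0.998, 0.061, -0.001, -0.0]
wrist_force: [-0.2, -0.5, 0.1]
gripper_width: 52.8
grasp_force: 0.0
```

Request:
apply_moves --pt "0.08 0 0 0 0.6" --pt "0.16 0 0 0 0.6" --pt "0.24 0 0 0 0.6" --pt "0.32 0 0 0 0.6" --pt "0.4 0 0 0 0.6" --pt "0.48 0 0 0 0.6" --pt "0.56 0 0 0 0.6" --pt "0.64 0 0 0 0.6" --pt "0.72 0 0 0 0.6" --pt "0.8 0 0 0 0.6" --pt "0.88 0 0 0 0.6" --pt "0.94 0 0 0 0.6" --pt "0.94 0 0 0 0.6" --pt "0.94 0 0 0 0.6"

```text
t: 23.98
position: [602.6, -8.2, 54.2]
ee_rot: [0.998, 0.06, 0.001, -0.0]
wrist_force: [0.3, -0.4, 0.3]
gripper_width: 52.8
grasp_force: 0.0
```

```bash
cat >> h.py <<'E'
def rack(c):
    m=mask(c,(0,0,0),(180,255,75),(245,135,335,218));r=rect(c,m,65);print("rack",r[0],todeck(r[0][0]),r[0][2]-6.84)
E
python3 - <<'E'
from rig import *;from h import *
s=read_state();print(s["t"],s["position"],todeck(s["position"]),s["wrist_force"],s["gripper_width"])
c=capture("side");cv2.imwrite("pics/x6.png",cv2.resize(c["color"][100:240,220:440,::-1],None,fx=3.5,fy=3.5))
E
```

```text
23.9833 [602.57134288  -8.24451021  54.1531166 ] [5.29894886 0.03589234] [ 0.3498655  -0.37966264  0.33024449] 52.8464641537012
```

View pics/x6.png

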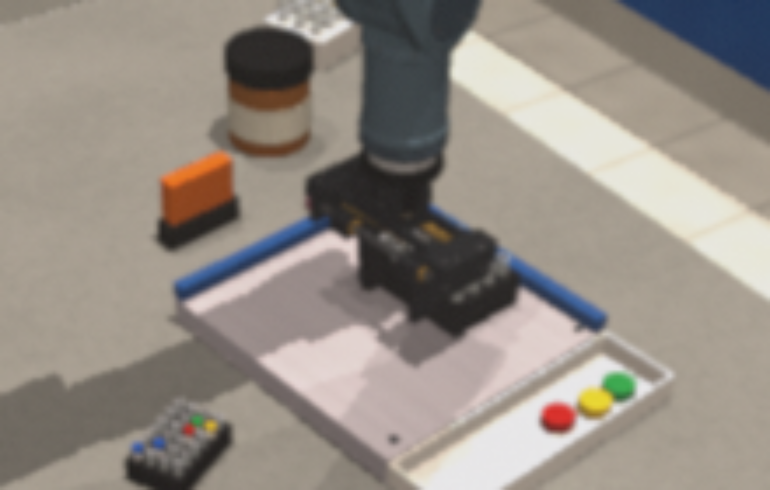

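The rack slides upright ahead of the fingers; the scraper stands on the bench and the caps lie flat in the tray. Continue slowly to the stop.

Request:
apply_moves --pt "0.05 0 0 0 0.6" --pt "0.09 0 0 0 0.6" --pt "0.12 0 0 0 0.6" --pt "0.14 0 0 0 0.6" --pt "0.14 0 0 0 0.6" --pt "0.14 0 0 0 0.6"

```text
t: 24.53
position: [623.3, -6.1, 53.2]
ee_rot: [0.998, 0.06, 0.001, -0.0]
wrist_force: [-0.5, 0.0, -0.8]
gripper_width: 52.8
grasp_force: 0.0
```

Request:
apply_moves --pt "0.015 0 0 0 0.6" --pt "0.03 0 0 0 0.6" --pt "0.03 0 0 0 0.6"

```text
t: 24.78
position: [625.9, -5.9, 53.0]
ee_rot: [0.998, 0.06, -0.002, 0.0]
wrist_force: [-5.2, 0.6, 3.6]
gripper_width: 52.5
grasp_force: 2.4
```

```bash
python3 - <<'E'
from rig import *;from h import *
s=read_state();print(s["t"],s["position"],todeck(s["position"]),s["wrist_force"],s["wrist_torque"])
E
```

```text
24.7833 [625.94555519  -5.85746965  52.95849948] [28.79108105 -0.378399  ] [-5.24932159  0.58402231  3.61148751] [-0.10373569  0.93240347 -0.14588968]
```

Request:
apply_moves --pt "0.01 0 0 0 0.6" --pt "0.02 0 0 0 0.6" --pt "0.02 0 0 0 0.6" --pt "0.02 0 0 0 0.6"

```text
t: 25.12
position: [626.0, -5.9, 52.5]
ee_rot: [0.998, 0.06, -0.005, 0.0]
wrist_force: [-12.6, -1.6, 9.1]
gripper_width: 52.8
grasp_force: 6.4
```

```bash
python3 - <<'E'
from rig import *;from h import *
s=read_state();print(s["t"],s["position"],todeck(s["position"]),s["wrist_force"],s["wrist_torque"])
E
```

```text
25.1167 [625.99510333  -5.89042506  52.47899676] [28.83635076 -0.41702194] [-12.60510843  -1.56478671   9.08033506] [-0.22681564  2.38520172 -0.16324513]
```

Flush against the far stop (12 N). Retreat, lift, turn the gripper 90°, and measure.

Request:
apply_moves --pt "-0.05 0 0 0 0.6" --pt "-0.15 0 0 0 0.6" --pt "-0.25 0 0 0 0.6" --pt "-0.25 0 -0.2 0 0.6" --pt "-0.25 0 -0.45 0 0.6" --pt "-0.25 0 -0.7 0 0.6" --pt "-0.25 0 -0.8 0 0.6" --pt "-0.25 0 -0.8 0 0.6"

```text
t: 25.78
position: [596.3, -9.7, 178.0]
ee_rot: [0.998, 0.06, 0.005, 0.0]
wrist_force: [0.0, 0.1, 0.3]
gripper_width: 52.7
grasp_force: 0.0
```

Request:
apply_moves --pt "0 0.2 0 -0.06 0.6" --pt "0 0.4 0 -0.12 0.6" --pt "0 0.6 0 -0.18 0.6" --pt "0 0.8 0 -0.24 0.6" --pt "0.2 0.8 0 -0.3 0.6" --pt "0.4 0.8 0 -0.36 0.6" --pt "0.5 0.8 0 -0.42 0.6" --pt "0.5 0.8 0 -0.48 0.6" --pt "0.5 0.8 0 -0.54 0.6" --pt "0.5 0.8 0 -0.6 0.6" --pt "0.5 0.8 0 -0.66 0.6" --pt "0.5 0.8 0 -0.72 0.6" --pt "0.5 0.8 0 -0.785 0.6" --pt "0.5 0.8 0 -0.785 0.6" --pt "0.5 0.8 0 -0.785 0.6"

```text
t: 27.03
position: [681.4, -120.0, 172.1]
ee_rot: [0.665, 0.747, 0.0, -0.001]
wrist_force: [-0.2, -0.7, 0.4]
gripper_width: 52.7
grasp_force: 0.0
```

```bash
python3 - <<'E'
from rig import *;from h import *
s=read_state();print(s["t"],s["position"],todeck(s["position"]),tool(s),s["wrist_force"],s["joints"])
c=capture("top");rack(c);caps(c,(335,110,392,220))
cv2.imwrite("pics/x7.png",cv2.resize(c["color"][100:240,220:400,::-1],None,fx=4,fy=4))
E
```

```text
27.0333 [ 681.41839283 -120.03761368  172.05316113] [  70.26781333 -120.35350483] 1.6865247492739301 [-0.24141408 -0.71529875  0.35622078] [ 0.47915123  0.7710559  -0.59700487  1.44867083  0.46334119  1.06542054
 -0.09639532]
rack ((669.1859130859375, -7.138282775878906), (74.4719467163086, 126.61368560791016), 6.166011810302734) [71.57099714 -6.80088417] -0.6739881896972655
```

View pics/x7.png

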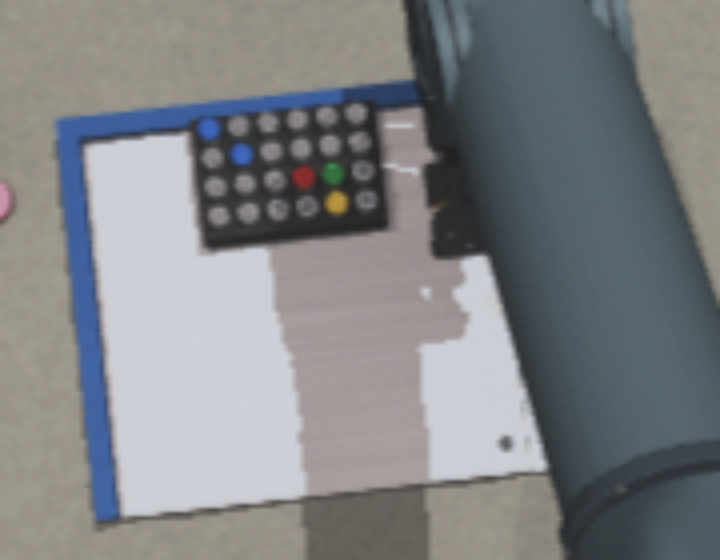

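Rack is flush with the far stop, square, at y≈-7; the fingers are on its tray side. Lower and push +y.

Request:
apply_moves --pt "0 0.05 0 0 0.45" --pt "0 0.05 0.2 -0.002 0.45" --pt "0 0.05 0.4 -0.002 0.45" --pt "0 0.05 0.6 -0.002 0.45" --pt "0 0.05 0.73 -0.002 0.45" --pt "0 0.05 0.79 -0.002 0.45" --pt "0 0.05 0.79 -0.002 0.45" --pt "0 0.05 0.79 -0.002 0.45"

```text
t: 27.75
position: [689.9, -118.9, 55.3]
ee_rot: [0.663, 0.749, 0.0, 0.0]
wrist_force: [-0.6, 0.2, 0.7]
gripper_width: 39.5
grasp_force: 0.0
```

Request:
apply_moves --pt "0.08 0 0 0 0.45" --pt "0.16 0 0 0 0.45" --pt "0.24 0 0 0 0.45" --pt "0.32 0 0 0 0.45" --pt "0.4 0 0 0 0.45" --pt "0.48 0 0 0 0.45" --pt "0.56 0 0 0 0.45" --pt "0.62 0 0 0 0.45" --pt "0.67 0 0 0 0.45" --pt "0.7 0 0 0 0.45" --pt "0.7 0 0 0 0.45" --pt "0.7 0 0 0 0.45"

```text
t: 28.75
position: [675.9, -14.2, 54.4]
ee_rot: [0.662, 0.749, 0.0, -0.001]
wrist_force: [-0.0, 0.5, -0.3]
gripper_width: 39.7
grasp_force: 0.0
```

```bash
python3 - <<'E'
from rig import *;from h import *
s=read_state();print(s["t"],s["position"],todeck(s["position"]),s["wrist_force"],s["wrist_torque"],s["gripper_width"])
E
```

```text
28.75 [675.8878078  -14.2035956   54.36319525] [ 77.3835543  -14.61422167] [-0.04856289  0.4634641  -0.28040506] [-0.00571293 -0.10473829  0.03446049] 39.749769795890415
```

Request:
apply_moves --pt "0.03 0 0 0 0.45" --pt "0.05 0 0 0 0.45" --pt "0.065 0 0 0 0.45" --pt "0.075 0 0 0 0.45" --pt "0.085 0 0 0 0.45" --pt "0.085 0 0 0 0.45"

```text
t: 29.25
position: [674.6, -1.9, 54.7]
ee_rot: [0.662, 0.749, 0.0, -0.0]
wrist_force: [-0.8, -1.1, 0.4]
gripper_width: 39.5
grasp_force: 0.1
```

```bash
python3 - <<'E'
from rig import *;from h import *
s=read_state();print(s["t"],s["position"],todeck(s["position"]),s["wrist_force"],s["wrist_torque"],s["gripper_width"])
E
```

```text
29.25 [674.57238668  -1.89264858  54.65393264] [77.54397899 -2.23423563] [-0.84853785 -1.14017578  0.42719286] [-0.09116604 -0.08278603 -0.01515373] 39.481243470192325
```

Request:
apply_moves --pt "0.01 0 0 0 0.45" --pt "0.02 0 0 0 0.45" --pt "0.025 0 0 0 0.45" --pt "0.025 0 0 0 0.45"

```text
t: 29.58
position: [674.3, -0.5, 54.7]
ee_rot: [0.663, 0.749, -0.001, 0.001]
wrist_force: [0.5, -5.8, 0.4]
gripper_width: 39.5
grasp_force: 2.4
```

```bash
python3 - <<'E'
from rig import *;from h import *
s=read_state();print(s["t"],s["position"],todeck(s["position"]),s["wrist_force"],s["wrist_torque"],s["gripper_width"])
E
```

```text
29.5833 [ 6.74329506e+02 -5.48256199e-01  5.46881824e+01] [77.46297148 -0.87048335] [ 0.49343576 -5.79436975  0.43778103] [-0.98476218 -0.12406379 -0.03892535] 39.50451957552694
```

Request:
apply_moves --pt "0.01 0 0 0 0.45" --pt "0.02 0 0 0 0.45" --pt "0.02 0 0 0 0.45" --pt "0.02 0 0 0 0.45"

```text
t: 29.92
position: [674.1, -0.5, 54.8]
ee_rot: [0.663, 0.748, -0.002, 0.002]
wrist_force: [-0.0, -9.6, 2.2]
gripper_width: 39.7
grasp_force: 4.8
```

Request:
apply_moves --pt "-0.05 0 0 0 0.45" --pt "-0.2 0 0 0 0.45" --pt "-0.4 0 0 0 0.45" --pt "-0.4 0 -0.25 0 0.45" --pt "-0.4 0 -0.5 0 0.45" --pt "-0.6 0 -0.75 0 0.45" --pt "-0.8 0 -0.9 0 0.45" --pt "-1 0 -0.9 0 0.45" --pt "-1 0 -0.9 0 0.45" --pt "-1 0 -0.9 0 0.45"

```text
t: 30.75
position: [692.4, -147.0, 190.0]
ee_rot: [0.664, 0.748, 0.0, 0.0]
wrist_force: [-0.5, -0.1, 0.3]
gripper_width: 39.5
grasp_force: 0.0
```

```bash
python3 - <<'E'
from rig import *;from h import *
s=read_state();print(s["t"],s["position"],todeck(s["position"]),s["wrist_force"])
c=capture("top")
m=mask(c,(0,0,0),(180,255,75),(225,120,335,218));r=rect(c,m,65);print("rack",r[0],todeck(r[0][0]),[np.round(todeck(p),1).tolist() for p in r[1]])
cv2.imwrite("pics/x8.png",cv2.resize(c["color"][100:240,220:400,::-1],None,fx=4,fy=4,interpolation=cv2.INTER_CUBIC))
E
```

```text
30.75 [ 692.42166675 -146.97762825  189.96305881] [  77.98364941 -148.41241648] [-0.47305754 -0.12694808  0.28904021]
rack ((666.3533935546875, 71.0954360961914), (90.08007049560547, 126.78121185302734), 6.802670478820801) [78.07784574 71.21322035] [[33.1, 134.6], [33.0, 7.9], [123.1, 7.8], [123.2, 134.6]]
```

View pics/x8.png

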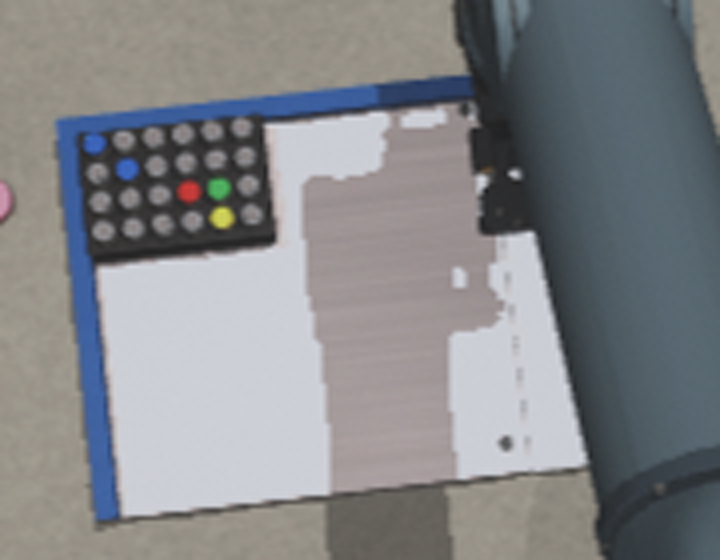

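The rack appears flush at both stops (top-view edges meet blue at upper left). As insurance, one gentle +x re-seat.

Request:
apply_moves --pt "0.2 -0.2 0 0.06 0.6" --pt "0.4 -0.4 0 0.12 0.6" --pt "0.6 -0.6 0 0.18 0.6" --pt "0.8 -0.7 0 0.24 0.6" --pt "1 -0.7 0 0.3 0.6" --pt "1 -0.7 0 0.36 0.6" --pt "1 -0.7 0 0.42 0.6" --pt "1 -0.7 0 0.48 0.6" --pt "1 -0.7 0 0.54 0.6" --pt "1 -0.7 0 0.6 0.6" --pt "1 -0.7 0 0.66 0.6" --pt "1 -0.7 0 0.72 0.6" --pt "1 -0.7 0 0.787 0.6" --pt "1 -0.7 0 0.787 0.6" --pt "1 -0.7 0 0.787 0.6"

```text
t: 32.05
position: [569.1, -6.6, 189.3]
ee_rot: [0.998, 0.063, -0.0, -0.0]
wrist_force: [0.1, 0.8, 0.8]
gripper_width: 53.1
grasp_force: 0.0
```

```bash
python3 - <<'E'
from rig import *;from h import *
s=read_state();print(s["t"],s["position"],todeck(s["position"]),tool(s),togo(s,frdeck(-20,71),53,.1194))
E
```

```text
32.05 [569.07137682  -6.59834309 189.32581435] [-27.76640602   5.66085471] 0.12549116028942717 ('shares', array([ 0.054, -0.435,  0.909,  0.003]))
```

Request:
apply_moves --pt "0 -0.22 0 0.002 0.6" --pt "0 -0.45 0 0.002 0.6" --pt "0 -0.45 0.2 0.002 0.6" --pt "0 -0.45 0.4 0.002 0.6" --pt "0 -0.45 0.65 0.002 0.6" --pt "0 -0.45 0.8 0.002 0.6" --pt "0 -0.45 0.9 0.002 0.6" --pt "0 -0.45 0.9 0.002 0.6" --pt "0 -0.45 0.9 0.002 0.6"

```text
t: 32.8
position: [560.9, 59.3, 54.2]
ee_rot: [0.998, 0.059, -0.001, -0.0]
wrist_force: [0.3, 0.0, 1.0]
gripper_width: 52.9
grasp_force: 0.0
```

Request:
apply_moves --pt "0.08 0 0 0 0.6" --pt "0.16 0 0 0 0.6" --pt "0.24 0 0 0 0.6" --pt "0.29 0 0 0 0.6" --pt "0.33 0 0 0 0.6" --pt "0.35 0 0 0 0.6" --pt "0.37 0 0 0 0.6" --pt "0.37 0 0 0 0.6" --pt "0.37 0 0 0 0.6"

```text
t: 33.55
position: [616.4, 64.9, 54.7]
ee_rot: [0.998, 0.058, -0.0, 0.0]
wrist_force: [0.0, 0.2, -1.1]
gripper_width: 52.8
grasp_force: 0.0
```

```bash
python3 - <<'E'
from rig import *;from h import *
s=read_state();print(s["t"],s["position"],todeck(s["position"]),tool(s),s["wrist_force"],s["wrist_torque"])
E
```

```text
33.55 [616.43969308  64.93735695  54.70063866] [27.78598042 71.04470673] 0.11604615402861959 [ 0.01414383  0.2325011  -1.0703654 ] [ 0.00929984 -0.00242272  0.03335078]
```

Request:
apply_moves --pt "0.01 0 0 0 0.6" --pt "0.02 0 0 0 0.6" --pt "0.025 0 0 0 0.6" --pt "0.025 0 0 0 0.6" --pt "0.025 0 0 0 0.6"

```text
t: 33.97
position: [617.5, 65.0, 54.1]
ee_rot: [0.998, 0.058, -0.003, 0.001]
wrist_force: [-6.5, -0.9, 5.0]
gripper_width: 52.8
grasp_force: 4.0
```

```bash
python3 - <<'E'
from rig import *;from h import *
s=read_state();print(s["t"],s["position"],todeck(s["position"]),tool(s),s["wrist_force"],s["wrist_torque"])
E
```

```text
33.9667 [617.53042264  64.9717456   54.12914535] [28.87304037 70.94892283] 0.11632619658662931 [-6.52265616 -0.93851157  4.96467255] [-0.0941086   1.49522247  0.15649286]
```

Seated at the same spot (28.9 mm, 6.5 N). Retreat and lift clear, then check everything.

Request:
apply_moves --pt "-0.05 0 0 0 0.6" --pt "-0.2 0 0 0 0.6" --pt "-0.35 0 0 0 0.6" --pt "-0.35 0 -0.2 0 0.6" --pt "-0.35 0 -0.45 0 0.6" --pt "-0.5 0 -0.7 0 0.6" --pt "-0.75 0 -0.9 0 0.6" --pt "-1 0 -1 0 0.6" --pt "-1 0 -1 0 0.6" --pt "-1 0 -1 0 0.6" --pt "-1 0 -1 0 0.6"

```text
t: 34.88
position: [472.2, 48.0, 204.9]
ee_rot: [0.998, 0.058, 0.001, 0.0]
wrist_force: [1.1, 0.2, -1.1]
gripper_width: 52.8
grasp_force: 0.0
```

```bash
python3 - <<'E'
from rig import *;from h import *
s=read_state();print(s["t"],s["position"],todeck(s["position"]),s["wrist_force"])
c=capture("top")
r=rect(c,mask(c,(0,0,0),(180,255,75),(225,120,335,218)),65);print("rack",r[0],todeck(r[0][0]),[np.round(todeck(p),1).tolist() for p in r[1]])
caps(c,(335,110,392,220))
r=rect(c,mask(c,(3,150,80),(18,255,255),(150,150,250,235)),78);print("scr",r[0],todeck(r[0][0]))
E
```

```text
34.8833 [472.22758655  47.97196239 204.91619041] [-117.4202537    71.37865191] [ 1.07865813  0.18333852 -1.07716713]
rack ((668.1972045898438, 70.21988677978516), (90.87043762207031, 129.58843994140625), 6.914812088012695) [79.80423341 70.12427018] [[34.3, 134.9], [34.5, 5.3], [125.3, 5.4], [125.2, 135.0]]
yellow [356 138] [366 148] plane16 [  68.9 -201.1] depth [  69.3 -201.3] 14.1
green [355 127] [364 136] plane16 [ 102.4 -201. ] depth [ 101.5 -200.4] 20.1
red [356 153] [365 162] plane16 [  27.6 -194.5] depth [  27.6 -194.5] 16.2
scr ((537.4124755859375, 237.46092224121094), (77.44114685058594, 22.1279296875), 6.915292263031006) [-30.12755618 251.75362638]
```

Rack edges at 125 / 135 mm, caps in the tray, scraper standing. Hand in.

```bash
python3 -c "
from rig import *
print(job_done())"
```

```text
the job is handed in; nothing more can be done
None
```

I handed the job in at about 35 s. By my last camera measurements, all three caps lie flat in the tray, the rack is flush and square against both stops, and the scraper stands upright on the bench clear of the deck and tray; the hand-in call gave no verdict.

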